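# Take a thermometer-wand reading of the round dish on the slide warmer

## Task

Slide the glass splash shield straight up out of its slotted holder in front of the sloped slide warmer and set it down gently, upright, in the empty narrow trough. Then take the thermometer wand from its holster, point its nose squarely at the middle of the round dish on the warmer (not the square tub) from about 80 mm away, and hold it steady there for about two seconds without touching the warmer or anything on it. Put the wand back in its holster, nose down, and leave everything else where it stands.

Things in the scene. Friction and masses are not known exactly. Their poses are not given: they have to be found in the camera images.
- warmer: Fixed grey slide warmer, footprint 156 x 240 mm, with an aluminium top face 190 x 240 mm that slopes 35 degrees from horizontal, rising towards its +x (away from the robot) and facing -x and up. Face heights: front edge 40, middle 95, rear edge 150 mm. Origin: centre of the footprint on the bench, z up. Three thin glass slides lie along the face's upper part.
- dish: The target: fixed shallow round steel dish with a dull black inside, 60 mm across, rim 9 mm high, on the warmer's sloped face, left or right of its middle. Origin: centre of its underside, on the face; its z axis is the face's outward normal (35 degrees from vertical, leaning towards the robot).
- dish_center (a point): Middle of the round dish's inner floor, 6 mm above the sloped face; axes as the dish.
- tub: Fixed shallow SQUARE steel tub with the same dull black inside, 56 x 56 mm, 10 mm high, on the other half of the same face. Not the target. Origin: centre of its underside, z along the face's normal.
- holder: Fixed white slotted holder just in front of the warmer: base 60 x 156 x 10 mm with a grooved post at each end (along its y), tops 100 mm above the bench. The shield stands in the two vertical grooves, 9 mm wide in x; between the posts (112 mm) it is open. Origin: centre of the underside, on the bench; the shield's plane is its yz plane.
- shield: Loose splash shield: green glass panel 130 mm wide (its y), 200 mm high (its z), 6 mm thick (its x), with a bare aluminium strip 10 mm thick over the top 30 mm (z 170 to 200). 0.22 kg. Origin: centre of the lower edge. It starts upright in the holder, lower edge 10 mm above the bench.
- trough: Fixed empty grey narrow trough in which the shield is to stand upright: inside 34 mm wide (its x), 164 mm long (its y), floor 8 mm above the bench, walls 6 mm thick with rims 110 mm above the bench; base plate 90 x 176 mm. Origin: centre of the underside, on the bench.
- holster: Fixed grey holster: foot 96 x 96 x 20 mm with a square open well, 42 x 42 mm inside, floor 20 mm and rim 75 mm above the bench, walls 6 mm. Origin: centre of the underside, on the bench; well sides along its x and y.
- wand: Loose thermometer wand, 150 mm long, 0.16 kg: white square handle 34 x 34 mm (z 30 to 150 mm) with a round black nose 26 mm across (z 0 to 30 mm). Origin: middle of the nose's tip; z points from the nose to the butt, so it looks along its -z. It starts nose down, upright in the holster, tip on the well's floor.
- beaker: Bystander: empty glass beaker, 68 mm across, 85 mm high, between robot and holder. Origin: centre of its underside.
- reagent: Bystander: amber bottle, 56 mm across, 170 mm high, beside the warmer. Origin: centre of its underside.
- saline: Bystander: white bottle, 56 mm across, 170 mm high, on the warmer's other side. Origin: centre of its underside.
- jar: Bystander: glass jar with a lid, 64 mm across, 80 mm high. Origin: centre of its underside.
- slidebox: Bystander: wooden slide box 85 x 100 x 35 mm. Origin: centre of its underside.
- petri: Bystander: glass petri dish, 90 mm across, 18 mm high, lying at the side of the bench. Origin: centre of its underside.
- spatula: Bystander: lab spatula lying at the side of the bench. Origin: about its middle.
Not all that is in view belongs to the job. Of the things like the shield, leave any that is blue or yellow; of the rest the smaller one is meant.

How it is judged:
By the outcome, as a careful person would: the job done as asked, in the order asked, and still so for the second after the job is handed in, with the robot touching nothing.
It also fails if it takes over 72 s, if anything falls off the work surface, if the arm or the gripper's body presses on something with over 40 N, if the wrist force passes 120 N, or if a joint passes its speed limit or range.

## Robot

A 6-joint arm with a two-finger parallel gripper is mounted at the origin on the work surface. World frame = base frame: x ahead of the robot, y to its left, z up, the work surface at z = 0. Lengths are in m, angles in rad, forces in N, time in s.
With the tool pointing down it reaches from about 0.3 to 0.775 m from the base axis. Payload 14.6 kg.
Tool frame: the origin (TCP) lies midway between the tips of the shut fingers; the grasp point (between the pads) lies 19 mm behind it (ctrl.pinch_z is the z of the grasp point in the tool frame, in m); z points along the fingers, y is the line along which they close (so a half turn about z gives the same grasp; the last joint's range is limited). The gripper opens to 94 mm and grips with 3 to 60 N. Pads are 16 mm wide; open, the fingers measure 119 mm over their backs; the gripper's body (75 mm by 177 mm) begins 78 mm behind the grasp point.
Start: joints at [1.183, 0.3, 1.521, -0, 1.321, -0.067], TCP at [0.173, 0.522, 0.205] pointing down, gripper open.
Joint ranges: [-3.03, 3.03], [-0.79, 2.21], [0.23, 2.52], [-1.04, 4.18], [0, 3.07], [-2.55, 2.55]. Speed limits (rad/s): [2.22, 2.22, 2.57, 3.14, 3.14, 3.14].

## Interface

Orientations are given as [roll, pitch, yaw] about the fixed x, y, z axes, in that order (R = Rz(yaw) Ry(pitch) Rx(roll)).
In Python, from station import ctrl, camera, ticket gives the robot as it stands. The module is installed in compiled form; this text tells all that it offers.
- The arm moves only by the shell command python3 -m inch 'ROWS' [FORCE]. ROWS is text: rows parted by semicolons, each of 7 numbers parted by spaces: the opening, from -1 (shut) to 1 (fully open), then the shift along the tool's x, y, z in units of 0.03 m (1.0 is 0.03 m), then the turn, a rotation vector about the tool's x, y, z in units of 10 degrees (1.0 is 10 degrees). In form: grip dx dy dz rx ry rz; .... A call has 1 to 10 rows; each row shifts and turns the commanded pose from where the row before left it, along the tool's axes as they then stand; what a row does not reach is not made up. A row lasts 1/8 s, in which the tool goes at most 62.5 mm and 10.7 degrees, less where a joint would pass 70% of its speed; a pose out of reach is approached as far as the arm can. A call with a number of a shift or a turn outside -1 to 1 is refused whole. A call with a gripper value outside its range is refused whole. The fingers move at their own pace and stop on an object; FORCE is the grip in N (left out, the last holds). Time passes only in rows, so rows that do not move let the fingers close. It gives the time, the measured TCP pose, the force, the opening and the grip force at its end, in the units of the state.
- ctrl.get_obs(): the state, without advancing time (a new reading comes with each control period).
- camera(name): name is "scene" or "top"; returns a dict with "img" (400x640x3 uint8, blue, green, red), "range_z" (400x640 float32, m along the optical axis (not along the pixel's ray), 0 where there is no reading), "intrinsics" (3x3 intrinsics, pixels), "view" (4x4, takes a point from world to camera coordinates). Camera axes: x right, y down, z forward; pixel columns grow to the right and rows downward; lengths in m; the calibration is good to about 2 mm. A picture is of the moment at which its call begins.
- ticket.hand_in(): hands the job in; it is judged then, once.
The state is a dict: "time_s": time; "qpos": joint angles; "joint_vel": joint speeds; "tau": joint torques, N m; "ee_pos": TCP position; "eef_rot": TCP orientation; "force": force on the tool from outside, world axes, zero at the start; "moment": the same for the moment, N m; "grip_width": finger opening in m; "grip_force": force on a finger pad.
Only numpy, scipy, OpenCV 4.12 (cv2) and the standard library are available. Lean on these libraries where they do the work, as an engineer would, in place of code of your own. Each camera call takes 0.05 s, during which the arm holds its last target. There are 200 camera calls.

## Working session

There is one attempt and no reset: what is moved stays moved. The work goes in short steps, Python scripts to look and compute and a shell command to move; the robot and the scene stay as the last step left them, time stands still between calls to the robot, and variables do not carry over. Pictures are saved under pics/ and viewed, at most 10 in all, crops included, and the job is handed in when it is done.

```bash
mkdir -p pics; cat > h.py <<'E'
import numpy as np,cv2
from station import ctrl,camera,ticket
def shot(n):
    c=camera(n); return c
def pts(c):
    K=c["intrinsics"];z=c["range_z"];v,u=np.mgrid[:400,:640]
    p=np.stack([(u-K[0,2])/K[0,0]*z,(v-K[1,2])/K[1,1]*z,z],-1)
    T=np.linalg.inv(c["view"]); P=p@T[:3,:3].T+T[:3,3]; P[z==0]=np.nan
    return P
E
python3 - <<'E'
from h import *
for n in("scene","top"):
    c=shot(n);cv2.imwrite(f"pics/{n}0.png",cv2.resize(c["img"],(800,500)));np.savez(f"{n}0.npz",**c)
    print(n,c["intrinsics"],np.linalg.inv(c["view"]))
print(ctrl.get_obs(),ctrl.pinch_z)
E
```

```text
scene [[391.72118767   0.         323.36083127]
 [  0.         391.72118767 194.3834028 ]
 [  0.           0.           1.        ]] [[ 0.81755653  0.39984836 -0.41439426  0.88209116]
 [ 0.57582173 -0.56073626  0.59498251 -0.61465518]
 [ 0.00553689 -0.72504906 -0.68867497  0.77936532]
 [ 0.          0.          0.          1.        ]]
top [[372.7610185    0.         319.64041232]
 [  0.         372.7610185  197.30824285]
 [  0.           0.           1.        ]] [[-0.002818   -0.99737972  0.07228944  0.41130413]
 [-0.99991335  0.00188081 -0.01302919  0.00725867]
 [ 0.01285908 -0.07231989 -0.99729859  1.08523105]
 [ 0.          0.          0.          1.        ]]
{'time_s': 0.1, 'qpos': array([ 1.18339296e+00,  3.00431215e-01,  1.52152140e+00, -3.07852740e-05,
        1.32071446e+00, -6.65998107e-02]), 'joint_vel': array([-0.00053071, -0.00212565, -0.00267226,  0.00045083, -0.00048751,
        0.00197516]), 'tau': array([ 2.38920344e-03, -5.32648408e+01, -3.53279901e+01,  7.10353651e-02,
        2.35564588e-02, -8.15371391e-05]), 'ee_pos': array([0.17334986, 0.5217124 , 0.20493346]), 'eef_rot': array([-3.14051863e+00, -4.17499285e-05,  2.82079671e+00]), 'force': array([-0.03389337, -0.14058246,  0.36381017]), 'moment': array([ 0.0492901 ,  0.03281914, -0.02941977]), 'grip_force': 0.0, 'grip_width': 0.09400599541716236} -0.0188
```

View pics/scene0.png

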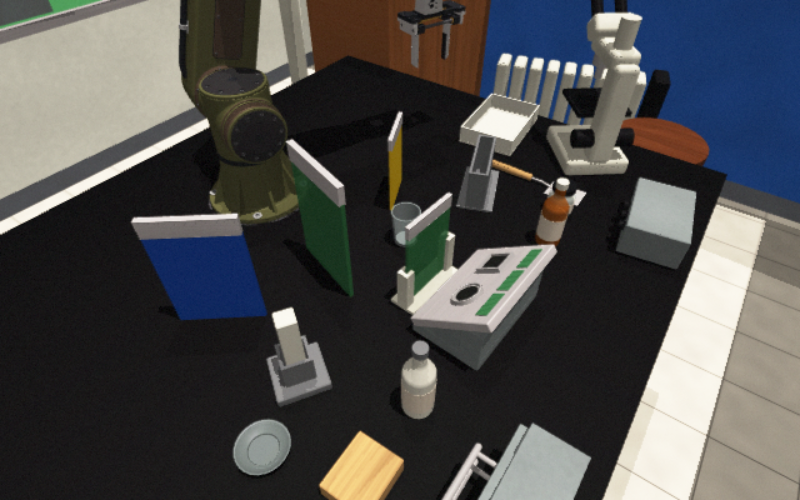

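View pics/top0.png

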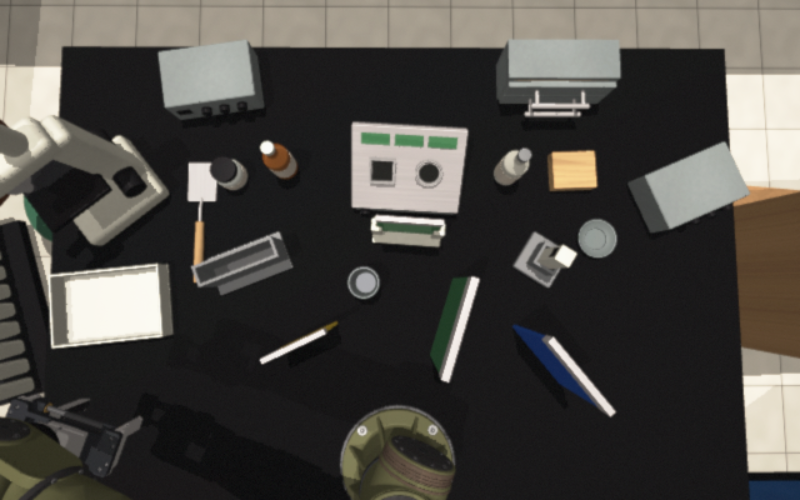

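The pictures show four shield-like panels (scene pixels, 800x500): blue (200,270), yellow (396,160), large green (325,215) and small green in the slotted holder (430,240). Blue and yellow are excluded. Of the two green ones, the smaller one stands in the holder, so it is the one meant. The trough is at top (242,263), the wand and holster at top (545,258), the dish at top (429,174) and the square tub at top (382,171).

```bash
python3 - <<'E'
from h import *
t=np.load("top0.npz");s=np.load("scene0.npz")
P=pts(t);Q=pts(s);np.set_printoptions(precision=4,suppress=True)
a=s["img"][140:260,300:460];b=t["img"][80:240,140:480]
cv2.imwrite("pics/crop.png",np.vstack([cv2.resize(a,(720,300))[:, :680],cv2.resize(b,(680,300))]))
def rect(name,M):
    M=M[~np.isnan(M).any(1)]
    r=cv2.minAreaRect((M[:,:2]*1000).astype(np.float32)); print(name,len(M),"c",np.array(r[0]).round(1),"size",np.array(r[1]).round(1),"ang",round(r[2],1),"z",np.percentile(M[:,2],[5,50,95]).round(3))
def box(P,x0,x1,y0,y1):  # 800-scale px
    return P[int(y0/1.25):int(y1/1.25),int(x0/1.25):int(x1/1.25)].reshape(-1,3)
def zs(M,a,b): return M[(M[:,2]>a)&(M[:,2]<b)]
for nm,R,A in(("T",P,(360,455,205,255)),("S",Q,(385,460,185,320))):
    M=box(R,*A)
    rect(nm+" strip",zs(M,.195,.225)); 
    if nm=="T": rect("posts",zs(M,.09,.108)); rect("base",zs(M,.005,.02))
for nm,R,A in(("T",P,(185,300,225,300)),("S",Q,(450,505,125,215))):
    M=box(R,*A); rect(nm+" trough rim",zs(M,.1,.118)); rect(" base",zs(M,.003,.02))
for nm,R,A in(("T",P,(505,580,225,290)),("S",Q,(260,335,300,405))):
    M=box(R,*A); rect(nm+" wand top",zs(M,.16,.185)); rect(" rim",zs(M,.068,.082));rect(" foot",zs(M,.012,.026))
M=box(P,345,470,118,215); M=M[~np.isnan(M).any(1)]; M=zs(M,.035,.16); rect("face",M)
A=np.c_[M[:,:2],np.ones(len(M))]; w=np.ones(len(M),bool)
for _ in range(5):
    k=np.linalg.lstsq(A[w],M[w,2],rcond=None)[0]; w=abs(M[:,2]-A@k)<.003
n=np.array([-k[0],-k[1],1]);n/=np.linalg.norm(n);print("plane",k,"n",n,np.degrees(np.arccos(n[2])))
for nm,im,R,A in(("T",t["img"],P,(408,450,155,192)),("Ttub",t["img"],P,(365,402,152,190)),("S",s["img"],Q,(445,490,275,310))):
    x0,x1,y0,y1=[int(v/1.25) for v in A]; g=im[y0:y1,x0:x1].max(2)<70
    cnt,_=cv2.findContours(g.astype(np.uint8),0,2); c=max(cnt,key=cv2.contourArea); mm=np.zeros(g.shape,np.uint8);cv2.drawContours(mm,[c],-1,1,-1)
    D=R[y0:y1,x0:x1][mm>0]; D=D[~np.isnan(D).any(1)]; print(nm,"dark",len(D),D.mean(0),D.min(0),D.max(0),"h",np.median((D[:,2]-D[:,0]*k[0]-D[:,1]*k[1]-k[2])*n[2]))
E
```

```text
T strip 276 c [525.4 -21.9] size [128.7  10.7] ang 85.8 z [0.198 0.21  0.213]
posts 132 c [524.7 -22.3] size [155.6  24.9] ang 85.8 z [0.093 0.101 0.104]
base 567 c [524.6 -24.3] size [217.8 103.2] ang 89.9 z [0.006 0.011 0.016]
S strip 338 c [526.7 -24.9] size [132.3  11.2] ang 86.0 z [0.197 0.209 0.212]
T trough rim 488 c [452.3 339. ] size [ 46.7 177.9] ang 21.4 z [0.103 0.111 0.114]
 base 1632 c [455.5 358.3] size [265.7 170.8] ang 89.9 z [0.003 0.008 0.018]
S trough rim 236 c [453.8 335.2] size [ 46.  182.2] ang 21.1 z [0.101 0.109 0.112]
 base 879 c [394.9 433.4] size [160.8 440.7] ang 28.2 z [0.003 0.008 0.018]
T wand top 206 c [ 459.  -330.9] size [34.5 34. ] ang 59.0 z [0.164 0.17  0.173]
 rim 154 c [ 458.7 -331.8] size [55.1 54.3] ang 58.0 z [0.07  0.076 0.079]
 foot 548 c [ 479.9 -347.4] size [102.2 152.8] ang 54.6 z [0.017 0.02  0.024]
S wand top 288 c [ 460.4 -334.5] size [33.8 34.1] ang 58.1 z [0.162 0.17  0.172]
 rim 298 c [ 460.  -334.3] size [53.8 55.7] ang 58.0 z [0.069 0.075 0.078]
 foot 1047 c [ 409.8 -302.8] size [ 96.  215.9] ang 57.9 z [0.015 0.02  0.023]
face 6055 c [652.2 -21.6] size [240.1 164.7] ang 86.9 z [0.048 0.105 0.146]
plane [ 0.7002 -0.0387 -0.3576] n [-0.5733  0.0317  0.8188] 35.03941514088902
T dark 156 [ 0.6417 -0.0682  0.1014] [ 0.627  -0.0875  0.0894] [ 0.6577 -0.0498  0.114 ] h 0.00544864279795112
Ttub dark 221 [0.647  0.0331 0.1011] [0.63   0.0117 0.0866] [0.6643 0.0523 0.1162] h 0.005715783421147244
S dark 117 [ 0.6409 -0.0688  0.0998] [ 0.6248 -0.0883  0.0879] [ 0.6581 -0.0485  0.1115] h 0.004768546192008211
```

View pics/crop.png

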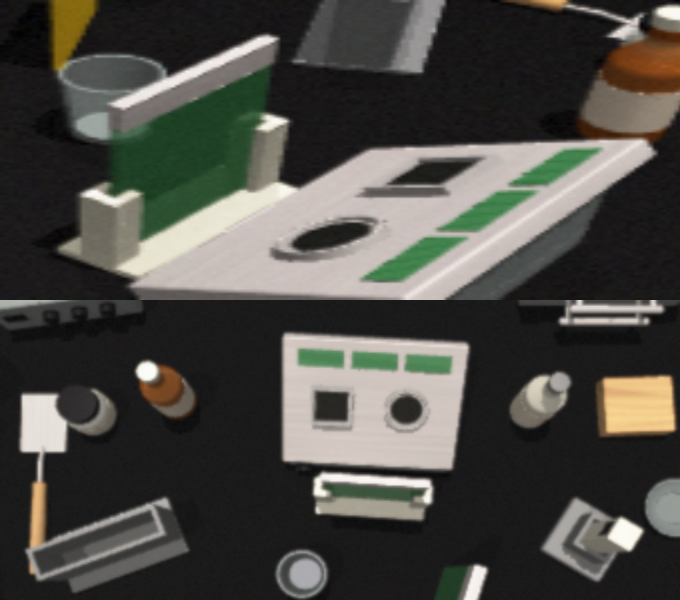

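The crop confirms the small green shield between the white posts (crop 190,130), the round dish at (330,240) and the square tub at (435,170). Measured sizes match the given ones: strip 129x11 mm at z 0.21, trough rim 46x178 at 0.11, wand 34x34 at 0.17, face 35.0°.

```bash
cat >> h.py <<'E'
from scipy.spatial.transform import Rotation as Ro
np.set_printoptions(precision=3,suppress=True)
def rot(yaw): return Ro.from_euler("xyz",[180,0,yaw],degrees=True)
def to(p,R,obs=None):
    o=obs or ctrl.get_obs(); C=Ro.from_euler("xyz",o["eef_rot"])
    print("at",o["ee_pos"],np.degrees(o["eef_rot"]).round(2),"t",o["time_s"],"F",o["force"],"w",round(o["grip_width"],4))
    print("shift units",C.inv().apply(np.array(p)-o["ee_pos"])/.03,"turn units",np.degrees((C.inv()*R).as_rotvec())/10, "shift in target axes",R.inv().apply(np.array(p)-o["ee_pos"])/.03)
E
python3 -c "
from h import *
to([.526,-.0233,.30],rot(85.8))
P=pts(np.load('top0.npz'))
for n,(u,v) in dict(yellow=(300,345),bigg=(460,325),beaker=(363,282),reag=(268,147),sal=(524,155),jar=(222,170)).items(): print(n,P[int(v/1.25),int(u/1.25)])
"
```

```text
at [0.173 0.522 0.205] [-179.94   -0.    161.62] t 0.1 F [-0.034 -0.141  0.364] w 0.094
shift units [-16.884 -13.537  -3.155] turn units [-0.005  0.004  7.582] shift in target axes [-17.257  13.054  -3.169]
yellow [0.291 0.183 0.199]
bigg [ 0.335 -0.106  0.283]
beaker [0.41  0.079 0.004]
reag [0.678 0.258 0.171]
sal [ 0.662 -0.255  0.169]
jar [0.653 0.383 0.078]
```

```bash
python3 -m inch '1 -.5 -.4 -.8 0 0 0;1 -.99 -.8 -.8 0 0 0;1 -.99 -.8 -.8 0 0 0;1 -.99 -.8 -.75 0 0 0;1 -.99 -.8 0 0 0 0;1 -.99 -.8 0 0 0 0;1 -.99 -.8 0 0 0 0;1 -.99 -.8 0 0 0 0;1 -.99 -.8 0 0 0 0;1 -.99 -.8 0 0 0 0'; python3 -m inch '1 -.99 -.8 0 0 0 0;1 -.99 -.8 0 0 0 0;1 -.99 -.8 0 0 0 0;1 -.99 -.8 0 0 0 0;1 -.99 -.8 0 0 0 0;1 -.99 -.8 0 0 0 0;1 -.99 -.8 0 0 0 0;1 -.6 -.35 0 0 0 0;1 0 0 0 0 0 1;1 0 0 0 0 0 1'; python3 -m inch '1 0 0 0 0 0 1;1 0 0 0 0 0 1;1 0 0 0 0 0 1;1 0 0 0 0 0 1;1 0 0 0 0 0 1;1 0 0 0 0 0 .58;1 0 0 0 0 0 0;1 0 0 0 0 0 0'; python3 -c "
from h import *
to([.526,-.0233,.174],rot(85.8))"
```

```text
time_s: 1.35
ee_pos: [0.3698, 0.2154, 0.2998]
eef_rot: [-3.141, -0.0, 2.821]
force: [-0.4, -0.0, -0.0]
grip_width: 0.094
grip_force: 0.0
time_s: 2.6
ee_pos: [0.5275, -0.0243, 0.2994]
eef_rot: [-3.141, -0.001, 2.466]
force: [0.0, 0.1, 0.3]
grip_width: 0.0939
grip_force: 0.0
time_s: 3.6
ee_pos: [0.5275, -0.0241, 0.2998]
eef_rot: [-3.141, -0.0, 1.5]
force: [0.5, 0.1, 0.1]
grip_width: 0.0939
grip_force: 0.0
at [ 0.527 -0.024  0.3  ] [-179.98   -0.     85.96] t 3.6 F [0.505 0.099 0.112] w 0.0939
shift units [ 0.022 -0.05   4.193] turn units [-0.002 -0.     0.016] shift in target axes [ 0.022 -0.051  4.193]
```

```bash
python3 -m inch '1 .02 -.05 .8 0 0 .016;1 0 0 .9 0 0 0;1 0 0 .9 0 0 0;1 0 0 .9 0 0 0;1 0 0 .5 0 0 0;1 0 0 .19 0 0 0;0 0 0 0 0 0 0;-.6 0 0 0 0 0 0;-.8 0 0 0 0 0 0;-1 0 0 0 0 0 0' 25; python3 -m inch '-1 0 0 0 0 0 0;-1 0 0 0 0 0 0;-1 0 0 0 0 0 0;-1 0 0 0 0 0 0'
```

```text
time_s: 4.85
ee_pos: [0.5262, -0.0234, 0.1746]
eef_rot: [3.141, 0.0, 1.495]
force: [0.8, -0.0, -0.1]
grip_width: 0.0574
grip_force: 0.0
time_s: 5.35
ee_pos: [0.5261, -0.0233, 0.1742]
eef_rot: [-3.142, -0.0, 1.495]
force: [-0.7, 0.3, 0.5]
grip_width: 0.0177
grip_force: 0.0
```

```bash
python3 -m inch '-1 0 0 0 0 0 0;-1 0 0 0 0 0 0;-1 0 0 0 0 0 0;-1 0 0 0 0 0 0' 25; python3 -m inch '-1 0 0 -.1 0 0 0;-1 0 0 -.3 0 0 0;-1 0 0 -.5 0 0 0;-1 0 0 -.6 0 0 0;-1 0 0 -.6 0 0 0;-1 0 0 -.6 0 0 0;-1 0 0 -.6 0 0 0;-1 0 0 -.6 0 0 0;-1 0 0 -.6 0 0 0;-1 0 0 -.3 0 0 0'; python3 -m inch '-1 0 0 0 0 0 0;-1 0 0 0 0 0 0'
python3 - <<'E'
from h import *
c=camera("scene");cv2.imwrite("pics/l.png",cv2.resize(c["img"],(800,500)))
to([.453,.337,.32],rot(111.3))
E
```

```text
time_s: 5.85
ee_pos: [0.5261, -0.0234, 0.1743]
eef_rot: [3.142, -0.0, 1.495]
force: [1.2, 0.4, -0.1]
grip_width: 0.0098
grip_force: 25.0
time_s: 7.1
ee_pos: [0.5262, -0.0234, 0.32]
eef_rot: [3.14, 0.0, 1.495]
force: [-1.1, -0.0, -1.3]
grip_width: 0.0097
grip_force: 25.0
time_s: 7.35
ee_pos: [0.5259, -0.0233, 0.3176]
eef_rot: [-3.141, -0.0, 1.495]
force: [0.4, -0.2, -2.4]
grip_width: 0.0099
grip_force: 25.0
at [ 0.526 -0.023  0.318] [-179.93   -0.     85.66] t 7.4 F [-0.41   0.957 -1.091] w 0.0102
shift units [11.793 -3.331 -0.077] turn units [-0.007 -0.002 -2.564] shift in target axes [12.074  2.1   -0.081]
```

View pics/l.png

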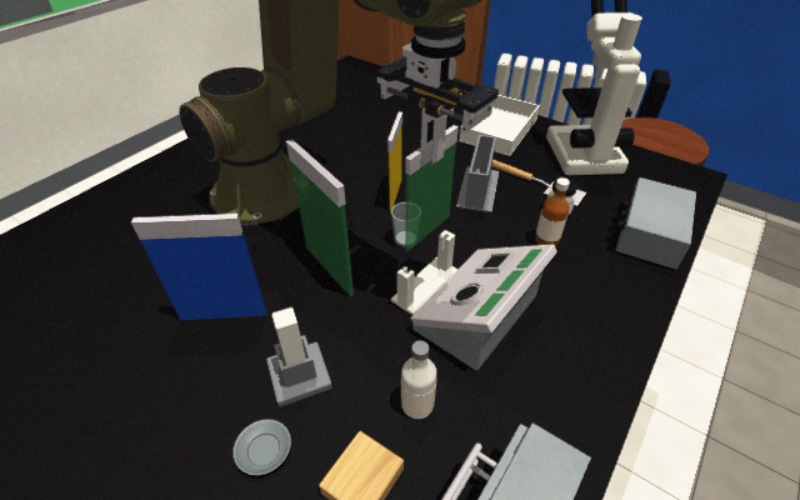

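The shield has been lifted clear and hangs straight (430,190). The holder is empty and nothing else has moved.

```bash
python3 -m inch '-1 .3 -.08 0 0 0 0;-1 .6 -.17 0 0 0 0;-1 .9 -.25 0 0 0 0;-1 .9 -.25 0 0 0 0;-1 .9 -.26 0 0 0 0;-1 .9 -.26 0 0 0 0;-1 .9 -.26 0 0 0 0;-1 .9 -.26 0 0 0 0;-1 .9 -.26 0 0 0 0;-1 .9 -.26 0 0 0 0'; python3 -m inch '-1 .9 -.26 0 0 0 0;-1 .9 -.25 0 0 0 0;-1 .9 -.25 0 0 0 0;-1 .6 -.17 0 0 0 0;-1 .29 -.1 0 0 0 0;-1 0 0 0 0 0 -.4;-1 0 0 0 0 0 -.8;-1 0 0 0 0 0 -.8;-1 0 0 0 0 0 -.4;-1 0 0 0 0 0 -.15'; python3 -m inch '-1 0 0 0 0 0 0;-1 0 0 0 0 0 0;-1 0 0 0 0 0 0'
python3 - <<'E'
from h import *
to([.453,.337,.32],rot(111.3))
c=camera("top");P=pts(c);M=P[~np.isnan(P).any(2)]
M=M[(abs(M[:,0]-.453)<.12)&(abs(M[:,1]-.337)<.12)]
for a,b in((.335,.37),(.103,.118),(.17,.3)):
    k=M[(M[:,2]>a)&(M[:,2]<b)]
    if len(k)>20:r=cv2.minAreaRect((k[:,:2]*1000).astype(np.float32));print(a,len(k),np.array(r[0]),np.array(r[1]),r[2])
cv2.imwrite("pics/t2.png",cv2.resize(c["img"][120:300,60:300],(800,600)))
E
```

```text
time_s: 8.65
ee_pos: [0.4743, 0.2261, 0.3183]
eef_rot: [-3.142, -0.0, 1.496]
force: [0.3, 0.1, -1.7]
grip_width: 0.0097
grip_force: 25.0
time_s: 9.9
ee_pos: [0.4527, 0.3337, 0.3183]
eef_rot: [3.142, 0.0, 1.94]
force: [-0.1, 0.3, -2.1]
grip_width: 0.0098
grip_force: 25.0
time_s: 10.28
ee_pos: [0.4527, 0.3339, 0.3182]
eef_rot: [-3.142, 0.0, 1.94]
force: [-0.2, 0.7, -2.2]
grip_width: 0.0099
grip_force: 25.0
at [0.453 0.334 0.318] [-180.      0.    111.13] t 10.275 F [-0.212  0.748 -2.248] w 0.0099
shift units [ 0.093  0.047 -0.058] turn units [-0.     0.    -0.017] shift in target axes [ 0.093  0.047 -0.058]
0.335 303 [461.018 307.332] [34.219 73.535] 19.474428176879883
0.103 303 [452.585 338.913] [ 46.64  176.439] 21.184141159057617
0.17 511 [449.816 334.182] [  6.366 131.613] 22.591259002685547
```

View pics/t2.png

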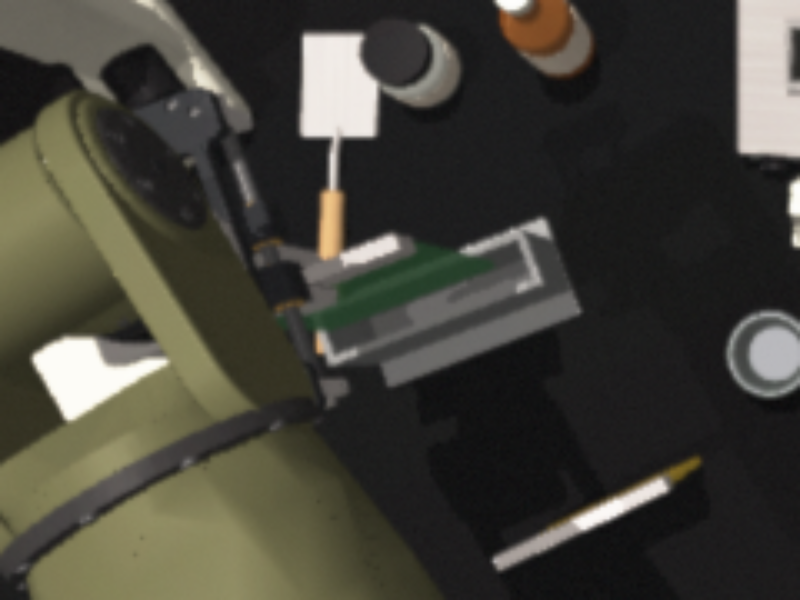

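The shield hangs above the trough (crop 400,285), parallel to it and with the trough's long axis matching. I'm lowering it now.

```bash
python3 -m inch '-1 .09 .04 .2 0 0 0;-1 0 0 .5 0 0 -.02;-1 0 0 .6 0 0 0;-1 0 0 .6 0 0 0;-1 0 0 .6 0 0 0;-1 0 0 .6 0 0 0;-1 0 0 .6 0 0 0;-1 0 0 .5 0 0 0;-1 0 0 .3 0 0 0;-1 0 0 .1 0 0 0'; python3 -m inch '-1 0 0 .05 0 0 0;-1 0 0 .04 0 0 0;-1 0 0 0 0 0 0;-1 0 0 0 0 0 0'
```

```text
time_s: 11.58
ee_pos: [0.4528, 0.3368, 0.1798]
eef_rot: [-3.141, 0.0, 1.944]
force: [0.0, 0.4, -2.2]
grip_width: 0.0098
grip_force: 25.0
time_s: 12.08
ee_pos: [0.4529, 0.3369, 0.1777]
eef_rot: [3.141, -0.0, 1.944]
force: [-0.8, 0.4, -3.5]
grip_width: 0.0101
grip_force: 25.0
```

```bash
python3 -m inch '-1 0 0 .05 0 0 0;-1 0 0 .05 0 0 0;-1 0 0 .03 0 0 0;-1 0 0 0 0 0 0'; python3 -m inch '-1 0 0 .025 0 0 0;-1 0 0 0 0 0 0'; python3 -m inch '-1 0 0 .025 0 0 0;-1 0 0 0 0 0 0'
```

```text
time_s: 12.58
ee_pos: [0.4528, 0.3368, 0.1735]
eef_rot: [-3.141, 0.0, 1.944]
force: [0.5, -0.0, -1.9]
grip_width: 0.0098
grip_force: 25.0
time_s: 12.82
ee_pos: [0.4528, 0.3368, 0.1729]
eef_rot: [-3.142, 0.0, 1.944]
force: [0.3, 0.6, -2.0]
grip_width: 0.01
grip_force: 25.0
time_s: 13.08
ee_pos: [0.4529, 0.3369, 0.1723]
eef_rot: [3.141, -0.0, 1.944]
force: [0.4, -0.0, -1.0]
grip_width: 0.0097
grip_force: 25.0
```

```bash
python3 -m inch '-1 0 0 .025 0 0 0;-1 0 0 0 0 0 0;-1 0 0 0 0 0 0'; python3 -m inch '-1 0 0 .01 0 0 0;-1 0 0 0 0 0 0'
```

```text
time_s: 13.45
ee_pos: [0.4531, 0.337, 0.1722]
eef_rot: [3.14, -0.0, 1.944]
force: [-0.6, -1.5, 5.7]
grip_width: 0.0099
grip_force: 25.0
time_s: 13.7
ee_pos: [0.4531, 0.337, 0.1722]
eef_rot: [3.14, -0.0, 1.944]
force: [-0.8, -1.1, 7.5]
grip_width: 0.0099
grip_force: 25.0
```

```bash
python3 -m inch '-1 0 0 -.02 0 0 0;-1 0 0 0 0 0 0;-1 0 0 0 0 0 0;-1 0 0 0 0 0 0' 4;  python3 -m inch '-.75 0 0 0 0 0 0;-.7 0 0 0 0 0 0;-.6 0 0 0 0 0 0;-.4 0 0 0 0 0 0;-.2 0 0 0 0 0 0;0 0 0 0 0 0 0'; python3 - <<'E'
from h import *
c=camera("scene");cv2.imwrite("pics/rel.png",cv2.resize(c["img"][60:240,300:540],(800,600)))
E
```

```text
time_s: 14.2
ee_pos: [0.4531, 0.337, 0.1722]
eef_rot: [3.141, -0.0, 1.944]
force: [-0.3, -0.1, 5.5]
grip_width: 0.0102
grip_force: 4.0
time_s: 14.95
ee_pos: [0.4529, 0.3369, 0.1717]
eef_rot: [3.142, -0.0, 1.944]
force: [-1.0, 0.6, -0.1]
grip_width: 0.0439
grip_force: 0.0
```

View pics/rel.png

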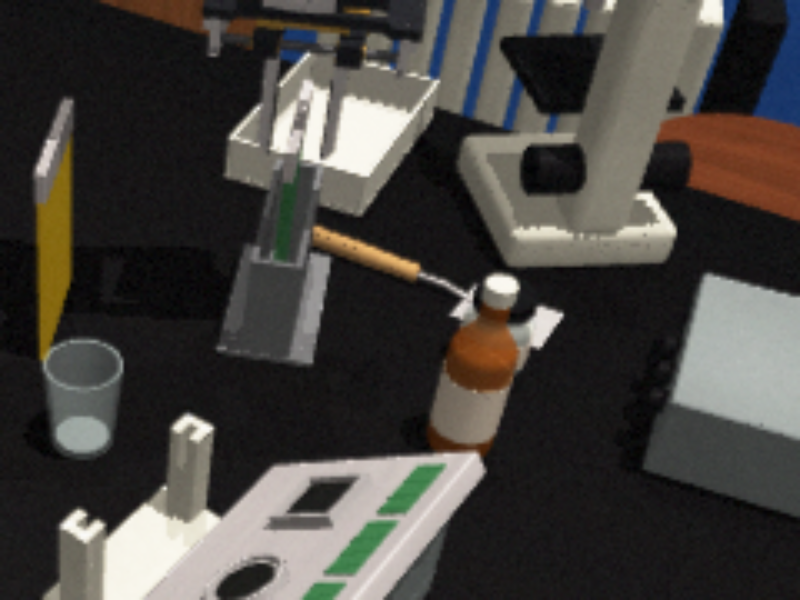

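The shield stands upright in the trough between the open fingers (crop 300,180). Next I retreat and head for the wand.

```bash
python3 -m inch '.4 0 0 0 0 0 0;.6 0 0 0 0 0 0;.6 0 0 -.2 0 0 0;.6 0 0 -.5 0 0 0;.6 0 0 -.8 0 0 0;.6 0 0 -.9 0 0 0;.6 0 0 -.9 0 0 0;.6 0 0 -.9 0 0 0;.6 0 0 -.9 0 0 0;.6 0 0 -.4 0 0 0'; python3 - <<'E'
from h import *
to([.4595,-.3325,.335],rot(58))
t=np.load("top0.npz");s=np.load("scene0.npz")
for c in(t,s):
    M=pts(c).reshape(-1,3);k=M[(M[:,0]>.2)&(M[:,0]<.48)&(M[:,1]>-.2)&(M[:,1]<-.04)&(M[:,2]>.24)&(M[:,2]<.3)]
    r=cv2.minAreaRect((k[:,:2]*1000).astype(np.float32));print(cv2.boxPoints(r),k.max(0))
    k=M[(M[:,0]>.2)&(M[:,0]<.4)&(M[:,1]>-.45)&(M[:,1]<-.15)&(M[:,2]>.19)&(M[:,2]<.35)]; print("blue",k.min(0),k.max(0))
c=camera("top");M=pts(c).reshape(-1,3);k=M[(abs(M[:,0]-.453)<.12)&(abs(M[:,1]-.337)<.12)&(M[:,2]>.195)&(M[:,2]<.22)];r=cv2.minAreaRect((k[:,:2]*1000).astype(np.float32));print("shield",r)
E
```

```text
time_s: 16.25
ee_pos: [0.453, 0.3369, 0.3391]
eef_rot: [3.139, -0.001, 1.944]
force: [0.8, -0.5, -0.9]
grip_width: 0.0752
grip_force: 0.0
at [0.453 0.337 0.339] [179.84  -0.03 111.36] t 16.25 F [ 0.782 -0.504 -0.882] w 0.0752
shift units [-20.861  -7.925   0.101] turn units [ 0.013 -0.01   5.336] shift in target axes [-18.809  12.01    0.135]
[[ 239.362  -85.522]
 [ 413.838 -139.855]
 [ 418.265 -125.638]
 [ 243.788  -71.306]] [ 0.416 -0.072  0.287]
blue [ 0.2   -0.363  0.19 ] [ 0.311 -0.264  0.263]
[[ 240.288  -89.248]
 [ 415.621 -143.25 ]
 [ 420.439 -127.607]
 [ 245.106  -73.606]] [ 0.419 -0.078  0.284]
blue [ 0.2   -0.368  0.19 ] [ 0.313 -0.266  0.261]
shield ((452.4131164550781, 335.4859313964844), (10.708757400512695, 126.74351501464844), 21.26197624206543)
```

```bash
python3 -m inch '.6 -.5 -.19 0 0 0 0;.6 -.99 -.377 0 0 0 0;.6 -.99 -.377 0 0 0 0;.6 -.99 -.377 0 0 0 0;.6 -.99 -.377 0 0 0 0;.6 -.99 -.377 0 0 0 0;.6 -.99 -.377 0 0 0 0;.6 -.99 -.377 0 0 0 0;.6 -.99 -.377 0 0 0 0;.6 -.99 -.377 0 0 0 0'; python3 -m inch '.6 -.99 -.377 0 0 0 0;.6 -.99 -.377 0 0 0 0;.6 -.99 -.377 0 0 0 0;.6 -.99 -.377 0 0 0 0;.6 -.99 -.377 0 0 0 0;.6 -.99 -.377 0 0 0 0;.6 -.99 -.377 0 0 0 0;.6 -.99 -.377 0 0 0 0;.6 -.99 -.377 0 0 0 0;.6 -.99 -.377 0 0 0 0'; python3 -m inch '.6 -.99 -.377 0 0 0 0;.6 -.56 -.2 0 0 0 0;.6 0 0 0 0 0 1;.6 0 0 0 0 0 1;.6 0 0 0 0 0 1;.6 0 0 0 0 0 1;.6 0 0 0 0 0 1;.6 0 0 0 0 0 .33;.6 0 0 0 0 0 0;.6 0 0 0 0 0 0'; python3 -c "
from h import *
to([.4595,-.3325,.116],rot(58))"
```

```text
time_s: 17.55
ee_pos: [0.4547, 0.0331, 0.3356]
eef_rot: [-3.14, -0.0, 1.943]
force: [-0.1, 0.3, 0.4]
grip_width: 0.0754
grip_force: 0.0
time_s: 18.8
ee_pos: [0.4573, -0.2843, 0.3356]
eef_rot: [-3.141, -0.001, 1.943]
force: [0.9, 0.4, 0.1]
grip_width: 0.075
grip_force: 0.0
time_s: 20.05
ee_pos: [0.459, -0.3325, 0.3365]
eef_rot: [-3.141, -0.0, 1.015]
force: [0.2, 0.3, 0.5]
grip_width: 0.075
grip_force: 0.0
at [ 0.459 -0.332  0.337] [-179.98   -0.01   58.14] t 20.05 F [0.246 0.349 0.478] w 0.075
shift units [0.008 0.016 7.351] turn units [-0.002 -0.001  0.014] shift in target axes [0.008 0.013 7.351]
```

```bash
python3 -m inch '.6 0 0 .6 0 0 0;.6 0 0 .9 0 0 0;.6 0 0 .9 0 0 0;.6 0 0 .9 0 0 0;.6 0 0 .9 0 0 0;.6 0 0 .9 0 0 0;.6 0 0 .9 0 0 0;.6 0 0 .8 0 0 0;.6 0 0 .4 0 0 0;.6 0 0 .15 0 0 0'; python3 -m inch '0 0 0 0 0 0 0;-.2 0 0 0 0 0 0;-.5 0 0 0 0 0 0;-1 0 0 0 0 0 0;-1 0 0 0 0 0 0;-1 0 0 0 0 0 0;-1 0 0 0 0 0 0;-1 0 0 0 0 0 0' 40
```

```text
time_s: 21.3
ee_pos: [0.4592, -0.3326, 0.116]
eef_rot: [-3.141, -0.0, 1.014]
force: [0.1, -0.6, -0.2]
grip_width: 0.0753
grip_force: 0.0
time_s: 22.3
ee_pos: [0.4593, -0.3327, 0.1164]
eef_rot: [3.141, 0.0, 1.013]
force: [0.3, 0.2, 3.6]
grip_width: 0.0339
grip_force: 40.0
```

```bash
python3 -m inch '-1 0 0 -.1 0 0 0;-1 0 0 -.4 0 0 0;-1 0 0 -.8 0 0 0;-1 0 0 -.9 0 0 0;-1 0 0 -.9 0 0 0;-1 0 0 -.9 0 0 0;-1 0 0 -.9 0 0 0;-1 0 0 -.9 0 0 0;-1 0 0 -.6 0 0 0;-1 0 0 -.3 0 0 0'; cat >> h.py <<'E'
n=np.array([-.5733,.0317,.8188]);n/=np.linalg.norm(n);D=np.array([.6413,-.0685,.1008])
x=np.array([0,1,0])-n*n[1];x/=np.linalg.norm(x);RT=Ro.from_matrix(np.c_[x,np.cross(-n,x),-n])
E
python3 -c "
from h import *
print(RT.as_euler('xyz',degrees=True),D+.1763*n)
to(D+(.1763+.08)*n,RT)
to(D+(.1763+.08)*n,rot(90))"
```

```text
time_s: 23.55
ee_pos: [0.4592, -0.3326, 0.3187]
eef_rot: [3.14, 0.0, 1.013]
force: [0.4, 0.2, -2.7]
grip_width: 0.0341
grip_force: 40.0
[144.988   1.488  88.958] [ 0.54  -0.063  0.245]
at [ 0.459 -0.333  0.319] [179.91   0.01  58.06] t 23.55 F [ 0.354  0.214 -2.666] w 0.0341
shift units [ 8.32  -3.807  0.26 ] turn units [-3.447  0.807 -3.036] shift in target axes [9.098 0.806 0.602]
at [ 0.459 -0.333  0.319] [179.91   0.01  58.06] t 23.55 F [ 0.354  0.214 -2.666] w 0.0341
shift units [ 8.32  -3.807  0.26 ] turn units [ 0.008  0.004 -3.194] shift in target axes [9.074 1.171 0.267]
```

```bash
python3 -m inch '-1 .4 -.18 0 0 0 0;-1 .8 -.37 0 0 0 0;-1 .9 -.41 .03 0 0 0;-1 .9 -.41 .03 0 0 0;-1 .9 -.41 .03 0 0 0;-1 .9 -.41 .03 0 0 0;-1 .9 -.41 .03 0 0 0;-1 .9 -.41 .03 0 0 0;-1 .9 -.41 .03 0 0 0;-1 .8 -.37 .03 0 0 0'; python3 -m inch '-1 .42 -.19 .02 0 0 0;-1 0 0 0 -.345 .081 -.304;-1 0 0 0 -.689 .161 -.607;-1 0 0 0 -.689 .161 -.607;-1 0 0 0 -.689 .161 -.607;-1 0 0 0 -.689 .161 -.607;-1 0 0 0 -.345 .081 -.304;-1 0 0 0 0 0 0;-1 0 0 0 0 0 0'; python3 -c "
from h import *
to(D+.1763*n,RT)"
```

```text
time_s: 24.8
ee_pos: [0.494, -0.0594, 0.3092]
eef_rot: [-3.14, 0.0, 1.014]
force: [1.1, -0.9, -1.6]
grip_width: 0.0337
grip_force: 40.0
time_s: 25.92
ee_pos: [0.4963, -0.0475, 0.3094]
eef_rot: [2.533, 0.025, 1.551]
force: [-0.1, -0.6, -2.8]
grip_width: 0.0337
grip_force: 40.0
at [ 0.496 -0.047  0.309] [145.14   1.41  88.89] t 25.925 F [-0.134 -0.553 -2.8  ] w 0.0337
shift units [-0.434 -0.023  2.61 ] turn units [-0.015 -0.003 -0.011] shift in target axes [-0.433 -0.031  2.61 ]
```

```bash
python3 -m inch '-1 -.2 -.01 .1 0 0 0;-1 -.2 -.01 .3 0 0 0;-1 -.033 -.01 .4 0 0 -.01;-1 0 0 .4 0 0 0;-1 0 0 .4 0 0 0;-1 0 0 .3 0 0 0;-1 0 0 .1 0 0 0;-1 0 0 0 0 0 0;-1 0 0 0 0 0 0'; python3 - <<'E'
from h import *
to(D+.1763*n,RT)
o=ctrl.get_obs();C=Ro.from_euler("xyz",o["eef_rot"])
for nm in("scene","top"):
    c=camera(nm);im=c["img"];Q=pts(c).reshape(-1,3)
    tf=C.inv().apply(np.nan_to_num(Q)-o["ee_pos"])
    # handle points: below fingertips, in tool frame z .005...0.066
    w=(abs(tf[:,0])<.03)&(abs(tf[:,1])<.03)&(tf[:,2]>.005)&(tf[:,2]<.062);h=tf[w]
    print(nm,len(h)); 
    for a in np.arange(.005,.1,.012):
        k=tf[(abs(tf[:,0])<.03)&(abs(tf[:,1])<.03)&(tf[:,2]>a)&(tf[:,2]<a+.012)]
        if len(k)>5: print(round(a,3),len(k),"x",k[:,0].min(),k[:,0].max(),"y",k[:,1].min(),k[:,1].max(), "zmax",k[:,2].max())
    if nm=="scene": cv2.imwrite("pics/aim.png",cv2.resize(im[100:280,300:540],(800,600)))
E
```

```text
time_s: 27.05
ee_pos: [0.5297, -0.0623, 0.2605]
eef_rot: [2.531, 0.026, 1.554]
force: [-0.6, -0.5, -1.4]
grip_width: 0.0342
grip_force: 40.0
at [ 0.53  -0.062  0.26 ] [145.03   1.51  89.04] t 27.05 F [-0.647 -0.545 -1.393] w 0.0342
shift units [-0.001 -0.004  0.62 ] turn units [-0.004 -0.003  0.008] shift in target axes [-0.001 -0.004  0.62 ]
scene 541
0.005 117 x -0.019931487060436844 0.015892745791994685 y -0.016146800137361726 0.019684241105774353 zmax 0.01695323745836031
0.017 113 x -0.01977464845825559 0.016457958329932233 y -0.01552037328863865 0.018711915369291992 zmax 0.028915737197090282
0.029 114 x -0.019595786638398976 0.014789693146015168 y -0.015403695101070558 0.019677193592285307 zmax 0.040920355925452054
0.041 112 x -0.01947121901044246 0.013475960075433746 y -0.017639514515382555 0.018363710165027698 zmax 0.052701200971802996
0.053 104 x -0.01942485917846218 0.01340275720155968 y -0.016188350879682203 0.018158946456483475 zmax 0.06446992536091173
0.065 56 x -0.017921161443017156 0.007046210802964509 y -0.009200244256860087 0.016827762454008154 zmax 0.07692157586689488
0.077 61 x -0.014562045491225209 0.00581304900381318 y -0.009456229800395578 0.012862927151671158 zmax 0.08888637273621501
0.089 30 x -0.014693776152803208 0.006315127423371761 y -0.002436284040345622 0.014600867603861166 zmax 0.09532408991794156
top 57
0.041 29 x -0.015613315987057048 0.017026827515340626 y 0.01469025182036735 0.018242173285534555 zmax 0.05147628302416069
0.053 29 x -0.01614945370911422 0.016778937709983226 y 0.013377763279982817 0.017352835432142704 zmax 0.06206403226109567
0.077 18 x -0.00819147009569712 0.010991897029841 y 0.007829411094497675 0.013429922445685912 zmax 0.08896638706408383
```

View pics/aim.png

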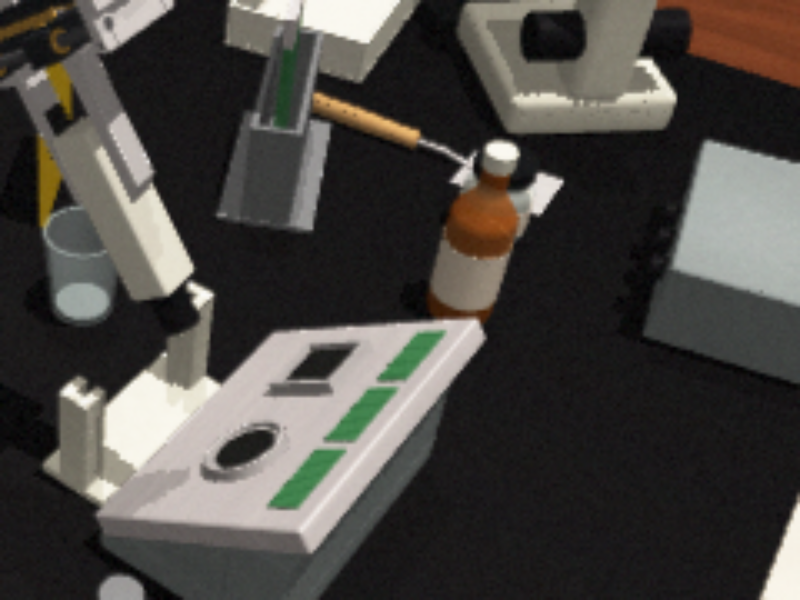

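The wand is aligned with the tool and the nose points along the face normal at the round dish (crop 245,450). The tip is about 99 mm away, so I close the last 19 mm and hold.

```bash
python3 -m inch '-1 .02 0 .1 0 0 0;-1 0 0 .2 0 0 0;-1 0 0 .2 0 0 0;-1 0 0 .1 0 0 0;-1 0 0 .02 0 0 0;-1 0 0 0 0 0 0;-1 0 0 0 0 0 0;-1 0 0 0 0 0 0;-1 0 0 0 0 0 0;-1 0 0 0 0 0 0';python3 -m inch '-1 0 0 0 0 0 0;-1 0 0 0 0 0 0;-1 0 0 0 0 0 0;-1 0 0 0 0 0 0;-1 0 0 0 0 0 0;-1 0 0 0 0 0 0;-1 0 0 0 0 0 0;-1 0 0 0 0 0 0;-1 0 0 0 0 0 0;-1 0 0 0 0 0 0';python3 -m inch '-1 0 0 0 0 0 0;-1 0 0 0 0 0 0;-1 0 0 0 0 0 0;-1 0 0 0 0 0 0;-1 0 0 0 0 0 0;-1 0 0 0 0 0 0;-1 0 0 0 0 0 0;-1 0 0 0 0 0 0'; python3 -c "
from h import *
to(D+.1763*n,RT)"
```

```text
time_s: 28.4
ee_pos: [0.5403, -0.0623, 0.2448]
eef_rot: [2.532, 0.026, 1.554]
force: [0.3, -0.3, -1.4]
grip_width: 0.0334
grip_force: 40.0
time_s: 29.65
ee_pos: [0.5403, -0.0623, 0.2448]
eef_rot: [2.532, 0.026, 1.554]
force: [-0.7, -0.9, -2.2]
grip_width: 0.0341
grip_force: 40.0
time_s: 30.65
ee_pos: [0.5403, -0.0623, 0.2448]
eef_rot: [2.532, 0.026, 1.554]
force: [-0.4, -0.2, -2.0]
grip_width: 0.0337
grip_force: 40.0
at [ 0.54  -0.062  0.245] [145.07   1.49  89.04] t 30.65 F [-0.445 -0.236 -1.998] w 0.0337
shift units [-0.022  0.005 -0.011] turn units [-0.008 -0.004  0.007] shift in target axes [-0.022  0.005 -0.011]
```

Held for about 2.9 s. Now I retreat along the normal, then untilt.

```bash
python3 -m inch '-1 0 0 -.2 0 0 0;-1 0 0 -.5 0 0 0;-1 0 0 -.6 0 0 0;-1 0 0 -.6 0 0 0;-1 0 0 -.5 0 0 0;-1 0 0 -.2 0 0 0;-1 0 0 0 0 0 0;-1 0 0 0 0 0 0'; python3 -c "
from h import *
to([.4593,-.3326,.318],rot(58.05))"
```

```text
time_s: 31.65
ee_pos: [0.4957, -0.0598, 0.3081]
eef_rot: [2.533, 0.026, 1.554]
force: [-0.4, -0.1, -2.1]
grip_width: 0.0339
grip_force: 40.0
at [ 0.496 -0.06   0.308] [145.12   1.48  89.04] t 31.65 F [-0.381 -0.073 -2.123] w 0.0339
shift units [-9.117 -0.816 -0.682] turn units [ 3.442 -0.803  3.047] shift in target axes [-8.356  3.783 -0.329]
```

```bash
python3 -m inch '-1 0 0 0 .344 -.08 .305;-1 0 0 0 .688 -.161 .609;-1 0 0 0 .688 -.161 .609;-1 0 0 0 .688 -.161 .609;-1 0 0 0 .688 -.161 .609;-1 0 0 0 .344 -.08 .305;-1 0 0 0 0 0 0;-1 -.4 .18 -.1 0 0 0;-1 -.8 .36 -.1 0 0 0;-1 -.9 .41 -.1 0 0 0'; python3 -m inch '-1 -.9 .41 0 0 0 0;-1 -.9 .41 0 0 0 0;-1 -.9 .41 0 0 0 0;-1 -.9 .41 0 0 0 0;-1 -.9 .41 0 0 0 0;-1 -.9 .41 0 0 0 0;-1 -.5 .2 0 0 0 0;-1 -.2 .1 0 0 0 0;-1 0 0 0 0 0 0;-1 0 0 0 0 0 0'; python3 -c "
from h import *
to([.4593,-.3326,.318],rot(58.05))"
```

```text
time_s: 32.9
ee_pos: [0.486, -0.1295, 0.3183]
eef_rot: [3.138, -0.0, 1.015]
force: [0.1, -0.8, -2.4]
grip_width: 0.0336
grip_force: 40.0
time_s: 34.15
ee_pos: [0.4601, -0.3268, 0.3179]
eef_rot: [3.14, -0.0, 1.014]
force: [-0.3, 0.6, -2.0]
grip_width: 0.0337
grip_force: 40.0
at [ 0.46  -0.327  0.318] [179.92  -0.01  58.11] t 34.15 F [-0.344  0.601 -2.049] w 0.0337
shift units [-0.178  0.078 -0.002] turn units [ 0.008 -0.001  0.006] shift in target axes [-0.178  0.078 -0.002]
```

```bash
python3 -m inch '-1 -.178 .078 0 .008 0 .006;-1 0 0 0 0 0 0;-1 0 0 .5 0 0 0;-1 0 0 .8 0 0 0;-1 0 0 .8 0 0 0;-1 0 0 .8 0 0 0;-1 0 0 .8 0 0 0;-1 0 0 .5 0 0 0;-1 0 0 .2 0 0 0;-1 0 0 0 0 0 0'; python3 -c "
from h import *
to([.4593,-.3326,.1163],rot(58.05))"
```

```text
time_s: 35.4
ee_pos: [0.4591, -0.3332, 0.1859]
eef_rot: [-3.142, -0.0, 1.012]
force: [0.7, -0.1, -1.4]
grip_width: 0.0338
grip_force: 40.0
at [ 0.459 -0.333  0.186] [-180.     -0.01   57.99] t 35.4 F [ 0.726 -0.079 -1.401] w 0.0338
shift units [ 0.02  -0.006  2.32 ] turn units [-0.    -0.001 -0.006] shift in target axes [ 0.02  -0.006  2.32 ]
```

```bash
python3 -m inch '-1 .02 0 .2 0 0 0;-1 0 0 .3 0 0 0;-1 0 0 .4 0 0 0;-1 0 0 .4 0 0 0;-1 0 0 .4 0 0 0;-1 0 0 .3 0 0 0;-1 0 0 .15 0 0 0;-1 0 0 .06 0 0 0;-1 0 0 0 0 0 0'; python3 -m inch '-1 0 0 .06 0 0 0;-1 0 0 .03 0 0 0;-1 0 0 0 0 0 0'; python3 -m inch '-1 0 0 .025 0 0 0;-1 0 0 0 0 0 0'
```

```text
time_s: 36.52
ee_pos: [0.4595, -0.3328, 0.1197]
eef_rot: [3.141, -0.0, 1.012]
force: [0.1, 0.6, -2.0]
grip_width: 0.0344
grip_force: 40.0
time_s: 36.9
ee_pos: [0.4594, -0.3327, 0.1168]
eef_rot: [-3.141, -0.0, 1.012]
force: [0.3, -0.4, -2.6]
grip_width: 0.0338
grip_force: 40.0
time_s: 37.15
ee_pos: [0.4595, -0.3327, 0.1163]
eef_rot: [3.141, -0.0, 1.012]
force: [-1.3, 0.5, 2.4]
grip_width: 0.0338
grip_force: 40.0
```

Contact with the well floor. I release and retreat.

```bash
python3 -m inch '-.2 0 0 0 0 0 0;0 0 0 0 0 0 0;.2 0 0 0 0 0 0;.4 0 0 0 0 0 0;.6 0 0 0 0 0 0;.6 0 0 0 0 0 0;.6 0 0 -.2 0 0 0;.6 0 0 -.6 0 0 0;.6 0 0 -.9 0 0 0;.6 0 0 -.9 0 0 0'; python3 -m inch '.6 0 0 -.9 0 0 0;.6 0 0 -.9 0 0 0;.6 0 0 -.9 0 0 0;.6 0 0 -.9 0 0 0;.6 0 0 -.5 0 0 0;.6 0 0 0 0 0 0;.6 0 0 0 0 0 0'; python3 - <<'E'
from h import *
c=camera("scene");cv2.imwrite("pics/end.png",cv2.resize(c["img"],(800,500)))
M=pts(c).reshape(-1,3)
for nm,x,y,a,b in(("wand",.46,-.333,.162,.18),("shield",.453,.336,.197,.22)):
    k=M[(abs(M[:,0]-x)<.1)&(abs(M[:,1]-y)<.1)&(M[:,2]>a)&(M[:,2]<b)];print(nm,cv2.minAreaRect((k[:,:2]*1000).astype(np.float32)),k[:,2].max())
E
```

```text
time_s: 38.4
ee_pos: [0.4595, -0.3328, 0.1963]
eef_rot: [3.141, 0.0, 1.012]
force: [-0.4, 0.2, 0.4]
grip_width: 0.0751
grip_force: 0.0
time_s: 39.28
ee_pos: [0.4592, -0.3326, 0.3161]
eef_rot: [-3.14, -0.0, 1.012]
force: [-0.1, -0.4, 0.2]
grip_width: 0.0755
grip_force: 0.0
wand ((459.5232238769531, -333.54412841796875), (34.228973388671875, 36.44573211669922), 57.42417907714844) 0.1734760037719767
shield ((452.58984375, 335.9742431640625), (10.133773803710938, 133.30905151367188), 21.022808074951172) 0.2106179608930907
```

View pics/end.png

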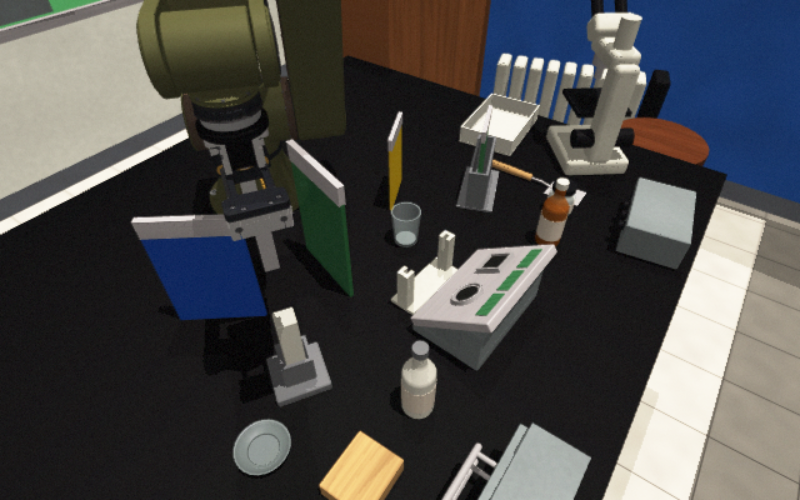

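The wand is back in its holster (288,335), the shield stands upright in the trough (487,150), and everything else is where it was. The gripper is clear.

```bash
python3 -c "
from station import ticket
print(ticket.hand_in())"
```

```text
the job is handed in; nothing more can be done
None
```

The job is handed in at about 39 s: the shield stands upright in the trough, the wand was held about 80 mm from the round dish for nearly 3 s and is back in its holster nose down, and the last picture shows nothing else moved.

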